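Range lever to the third click

ROBOT

A 6-joint arm with a two-finger parallel gripper is mounted at the origin on the work surface. World frame = base frame: x ahead of the robot, y to its left, z up, the work surface at z = 0. Lengths are in mm, angles in rad, forces in N, time in s.
With the tool pointing down it reaches from about 375 to 900 mm from the base axis. Payload 3.1 kg.
Tool frame: the origin (TCP) lies on the mounting face of the last link; the fingertips stand 182 mm ahead of it and the grasp point (between the pads) lies 164 mm ahead of it (ctrl.grip_depth is the distance from the TCP to the grasp point, in mm); z points along the fingers, y is the line along which they close (so a half turn about z gives the same grasp; the last joint's range is limited). The gripper opens to 87 mm and grips with 3 to 60 N. Pads are 19 mm wide; open, the fingers measure 117 mm over their backs; the gripper's body (75 mm by 190 mm) begins 51 mm behind the grasp point.
Start: joints at [-1.312, 0.527, 1.433, -0, 1.181, -0.178], TCP at [264.42, -566.286, 404.748] pointing down, gripper open.
Joint ranges: [-3.08, 3.08], [-0.75, 2.2], [0.22, 2.44], [-1.43, 4.57], [0, 2.65], [-2.85, 2.85]. Speed limits (rad/s): [2.79, 2.79, 3.14, 3.14, 3.14, 3.14].

INTERFACE

Orientations are given as a unit quaternion [w, x, y, z].
In Python, from cell import ctrl gives the robot as it stands.
- The arm moves only by the tool servo_tool, never from a script. Its argument "steps" is a list of rows, each a list of 7 numbers: the shift along the tool's x, y, z in mm, then the turn, a rotation vector about the tool's x, y, z in degrees, then the closure, from -1 (fully open) to 1 (shut), so that 0 is half open. In form: [[dx, dy, dz, ax, ay, az, claw], ...]. A call has 1 to 5 rows; each row shifts and turns the commanded pose from where the row before left it, along the tool's axes as they then stand; what a row does not reach is not made up. A row lasts 1/8 s, in which the tool goes at most 62.5 mm and 10.7 degrees, less where a joint would pass 70% of its speed; a pose out of reach is approached as far as the arm can. A call is refused whole if a number of a shift passes 62.5 or a number of a turn 10.7, either way. A call with a gripper value outside its range is refused whole. The fingers move at their own pace and stop on an object; "squeeze" is the grip in N (left out, the last holds). Time passes only in rows, so rows that do not move let the fingers close. It gives the time, the measured TCP pose, the force, the opening and the grip force at its end, in the units of the state.
- ctrl.sense(): the state, without advancing time (a new reading comes with each control period).
- ctrl.read_camera(name): name is "side" or "top"; returns the picture (480x640x3 uint8, red, green, blue); there is no depth.
- ctrl.get_calibration(name): a dict with "mtx" (3x3 intrinsics, pixels), "R" (3x3) and "t" (3): a world point X has camera coordinates R X + t. Camera axes: x right, y down, z forward; pixel columns grow to the right and rows downward; lengths in mm; the calibration is good to about 2 mm. A picture is of the moment at which its call begins. get_calibration takes no time and is no camera call.
- ctrl.sign_off(): hands the job in; it is judged then, once.
The state is a dict: "time_s": time; "joint_pos": joint angles; "qd": joint speeds; "tau": joint torques, N m; "tool_pos": TCP position; "tcp_rot": TCP orientation; "ft_force": force on the tool from outside, world axes, zero at the start; "wrist_torque": the same for the moment, N m; "gripper_width": finger opening in mm; "gripper_force": force on a finger pad.
Only numpy, scipy, OpenCV 4.12 (cv2) and the standard library are available. Lean on these libraries where they do the work, as an engineer would, in place of code of your own. Each camera call takes 0.05 s, during which the arm holds its last target. There are 200 camera calls.

TASK

Two channel units of the turbocharger balancing rig stand on the bench, and a new core is going on: on the blue one, use a fingertip to push the range lever all the way home, to the end of its slot nearest the robot, and then push it back out to the third click, counting by feel one click at a time and letting it rest about a second in each. Do not let it run past the third click, only push the grip (no pinching it), and leave it seated there with nothing touching it. Leave the red unit's lever where it is and the loose things on the bench undisturbed.

Things in the scene. Friction and masses are not known exactly. Their poses are not given: they have to be found in the camera images.
- blue_unit: the blue unit, compressor-plane channel of the vibration meter: heavy dark grey box fixed to the table, 200 long (its x), 116 wide (its y), aluminium panel on top at z = 70; across its far end (x +58 to +98) a dark hood with a white dial, top at z = 110. Other panel fittings stand 10 or lower. Origin: centre of the underside; x runs along the lever slot (at y = 0), from the end near the robot to the hood; z up
- blue_lever (a joint): blue range lever, travel in m along its unit's +x: 0 home (rubber stop 1.5 mm behind), then clicks 16 mm apart: 0.016, 0.032, 0.048 (third), 0.064, 0.080; black lines beside the slot mark home and each click. 5 to 7 N starts it out of a click either way; the force falls, and past half-way (8 mm) it jumps by itself into the next click, ahead of the pusher, and stays. Starts in the first or second click
- blue_knob (a point): centre of the blue finger grip on the blue unit's range lever: an upright block 22 (unit's x) by 28 (unit's y), 26 high, on a thin steel blade in the slot; the grip spans z = 84 to 110 (14 to 40 above the panel), this point is at z = 97, at unit x = -55 mm + the lever's travel, unit y = 0
- blue_grip_near: the half of the blue finger grip on the robot's side (11 mm along the unit's x), fixed to the far half and to the lever; origin on the lever's axis at panel height (z = 70)
- blue_grip_far: the half of the blue finger grip on the meter hood's side (11 mm along the unit's x), fixed to the near half and to the lever; same origin as the near half
- red_unit: the red unit, turbine-plane channel of the vibration meter: heavy dark grey box fixed to the table, 200 long (its x), 116 wide (its y), aluminium panel on top at z = 70; across its far end (x +58 to +98) a dark hood with a white dial, top at z = 110. Other panel fittings stand 10 or lower. Origin: centre of the underside; x runs along the lever slot (at y = 0), from the end near the robot to the hood; z up
- red_lever (a joint): red range lever, travel in m along its unit's +x: 0 home (rubber stop 1.5 mm behind), then clicks 16 mm apart: 0.016, 0.032, 0.048 (third), 0.064, 0.080; black lines beside the slot mark home and each click. 5 to 7 N starts it out of a click either way; the force falls, and past half-way (8 mm) it jumps by itself into the next click, ahead of the pusher, and stays. Starts in the fourth click
- red_knob (a point): centre of the red finger grip on the red unit's range lever: an upright block 22 (unit's x) by 28 (unit's y), 26 high, on a thin steel blade in the slot; the grip spans z = 84 to 110 (14 to 40 above the panel), this point is at z = 97, at unit x = -55 mm + the lever's travel, unit y = 0
- compressor_wheel: a loose aluminium compressor wheel, 56 dia x 38 high, standing on its back disc on the table between the two units; origin at the centre of its underside. A bystander
- brass_collar: a loose brass ring, 28 outside, 14 inside, 10 high, lying on top of the blue unit's meter hood (its underside 110 above the table); origin at the centre of its underside. A bystander
- steel_collar: a loose steel ring, 30 outside, 16 inside, 12 high, lying on top of the red unit's meter hood (its underside 110 above the table); origin at the centre of its underside. A bystander
- spanner: a loose steel spanner 180 long, lying flat nearer the robot than the units, on the right (-y); its x axis runs along it; origin at the centre of its underside. A bystander
- screwdriver: a loose screwdriver with an orange handle, 200 long, lying to the left (+y) of the units; its x axis runs along it, tip to +x; origin at the centre of its underside. A bystander
- oil_bottle: a loose yellow oil bottle, 54 dia x 150 high, standing to the right (-y) of the units; origin at the centre of its underside. A bystander
- turbine_shaft: a loose turbine shaft standing on its wheel, 52 dia x 97 high, beyond the units; origin at the centre of its underside. A bystander
- nut_tin: a loose steel tin, 68 dia x 45 high, standing to the right (-y) of the units; origin at the centre of its underside. A bystander
Not all that is in view belongs to the job. Leave any brown look-alike of the blue_unit alone.

How it is judged:
By the outcome, as a careful person would: the job done as asked, in the order asked, and still so for the second after the job is handed in, with the robot touching nothing.
It also fails if it takes over 54 s, if anything falls off the work surface, if the arm or the gripper's body presses on something with over 40 N, if the wrist force passes 120 N, or if a joint passes its speed limit or range.

## Working session

There is one attempt and no reset: what is moved stays moved. The work goes in short steps, Python scripts to look and compute and a tool call to move; the robot and the scene stay as the last step left them, time stands still between calls to the robot, and variables do not carry over. Pictures are saved under pics/ and viewed, at most 10 in all, crops included, and the job is handed in when it is done.

Besides the shell and the picture viewer there is one more tool, called after "Call:" in YAML: its name, and indented under it one key for each argument. servo_tool: Moves the arm, as the interface text tells. Its arguments: {"type":"object","properties":{"steps":{"type":"array","items":{"type":"array","items":{"type":"number"}}},"squeeze":{"type":"number"}},"required":["steps"]}

```bash
mkdir -p pics; ls
python3 - <<'E'
from cell import ctrl
import cv2
for n in("top","side"):
    cv2.imwrite(f"pics/{n}0.png",ctrl.read_camera(n)[:,:,::-1])
    c=ctrl.get_calibration(n); print(n,c)
s=ctrl.sense();print(s)
E
```

```text
pics
top {'mtx': array([[593.12583887,   0.        , 327.67420425],
       [  0.        , 593.12583887, 231.57864825],
       [  0.        ,   0.        ,   1.        ]]), 'R': array([[ 0.01465631, -0.99972994, -0.01803459],
       [-0.99728311, -0.01331346, -0.07245101],
       [ 0.07219134,  0.01904746, -0.99720891]]), 't': array([ -25.97568214,  493.81316299, 1428.00012423])}
side {'mtx': array([[463.54328334,   0.        , 325.75149565],
       [  0.        , 463.54328334, 245.24525726],
       [  0.        ,   0.        ,   1.        ]]), 'R': array([[-0.67752049, -0.73516737,  0.02224676],
       [-0.47502167,  0.41428056, -0.77635432],
       [ 0.56153397, -0.53656365, -0.629904  ]]), 't': array([299.4809621 , 313.22814052, 735.24610327])}
{'time_s': 0.1, 'joint_pos': array([-1.31249111e+00,  5.28331535e-01,  1.43377997e+00,  1.00917406e-05,
        1.18140941e+00, -1.78496194e-01]), 'qd': array([ 0.00053005, -0.0029345 , -0.00337132, -0.0007818 ,  0.00170573,
        0.00052512]), 'tau': array([-9.42130350e-05, -4.40984952e+01, -1.77150410e+01,  6.35495991e-02,
        5.34155464e-02, -5.33021444e-05]), 'tool_pos': array([ 264.34962983, -565.9926177 ,  403.89291186]), 'tcp_rot': array([-9.63548957e-04,  9.76245177e-01,  2.16666622e-01, -3.38003573e-05]), 'ft_force': array([ 0.87744011, -0.04244676, -0.26098896]), 'wrist_torque': array([0.00679731, 0.00152945, 0.00869798]), 'gripper_force': 0.0, 'gripper_width': 87.29266671914985}
```

View pics/top0.png

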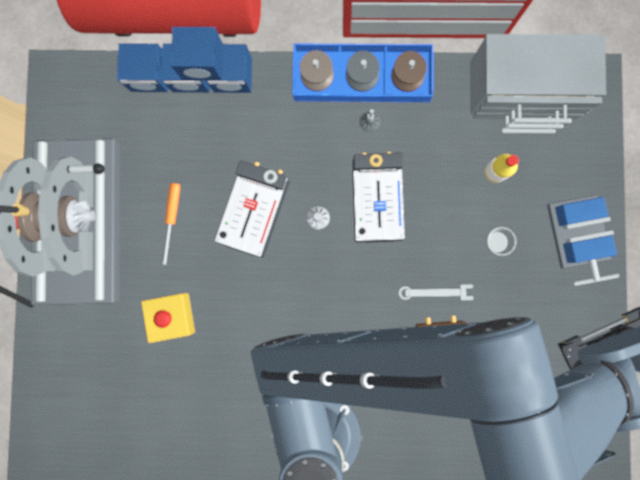

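View pics/side0.png

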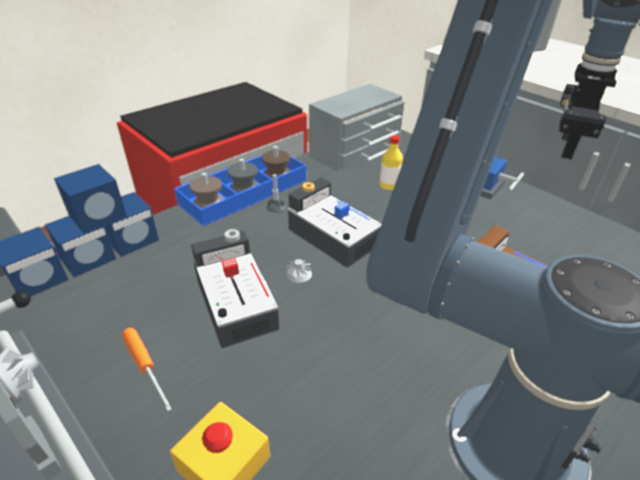

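The top view shows the blue unit's panel centred near (379,203) with its grip at (379,206), the hood at (378,160) and the brass ring at (376,160). The red unit is at (252,210) and the compressor wheel at (318,217). The side view shows the blue grip at (342,210), partly clear of the arm.

```bash
cat > h.py <<'E'
import numpy as np, cv2
from cell import ctrl
def ray(n,uv,z):
    c=ctrl.get_calibration(n);R,t=c["R"],c["t"]
    d=R.T@np.linalg.solve(c["mtx"],[uv[0],uv[1],1.]);o=-R.T@t
    return o+d*(z-o[2])/d[2]
def mask(im,kind,box):
    hsv=cv2.cvtColor(im,cv2.COLOR_RGB2HSV)
    lo,hi={"white":((0,0,150),(180,60,255)),"blue":((100,130,60),(130,255,255))}[kind]
    m=cv2.inRange(hsv,lo,hi);k=np.zeros_like(m);x0,y0,x1,y1=box;k[y0:y1,x0:x1]=m[y0:y1,x0:x1];return k
def big(m):
    return max(cv2.findContours(m,cv2.RETR_EXTERNAL,cv2.CHAIN_APPROX_NONE)[0],key=cv2.contourArea)
E
python3 - <<'E'
from h import *
im=ctrl.read_camera("top")
c=big(mask(im,"white",(345,165,412,250)))
r=cv2.minAreaRect(c);print(r)
P=np.array([ray("top",p,70)[:2] for p in cv2.boxPoints(r)]);print("panel",P.round(1))
W=np.array([ray("top",p[0],70)[:2] for p in c],np.float32);print("rect mm",cv2.minAreaRect(W))
b=big(mask(im,"blue",(368,195,392,220)))
M=cv2.moments(b);u=(M["m10"]/M["m00"],M["m01"]/M["m00"]);print("grip",u,cv2.boundingRect(b),ray("top",u,110))
cr=im[140:250,340:420];cv2.imwrite("pics/crop1.png",cv2.resize(cr,None,fx=5,fy=5,interpolation=cv2.INTER_CUBIC)[:,:,::-1])
s=ctrl.read_camera("side");b=big(mask(s,"blue",(325,195,358,225)))
M=cv2.moments(b);u=(M["m10"]/M["m00"],M["m01"]/M["m00"]);print("side",u,ray("side",u,97))
cr=s[165:270,280:390];cv2.imwrite("pics/crop2.png",cv2.resize(cr,None,fx=5,fy=5,interpolation=cv2.INTER_CUBIC)[:,:,::-1])
E
```

```text
((378.95721435546875, 204.26010131835938), (71.09567260742188, 50.280460357666016), 88.02507019042969)
panel [[ 638.1  -76.9]
 [ 643.6 -195.4]
 [ 475.5 -202.1]
 [ 469.9  -84.6]]
rect mm ((556.7911376953125, -139.6082305908203), (168.1559295654297, 117.8784408569336), 2.5537219047546387)
grip (379.0740740740741, 209.37037037037035) (375, 208, 10, 3) [ 539.86291565 -137.47827366  110.        ]
side (341.5572649572649, 211.43589743589743) [ 542.06432089 -138.08122214   97.        ]
```

View pics/crop1.png

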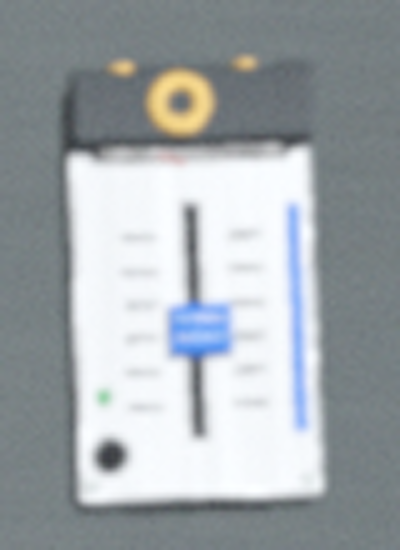

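View pics/crop2.png

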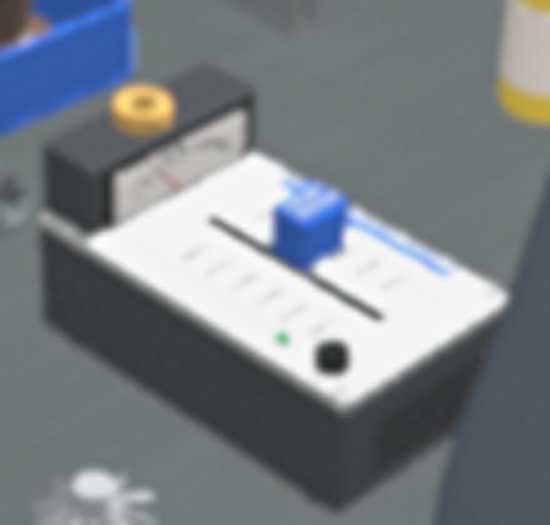

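The crops show the grip top at about top-image pixel (380,206). The six lines run from home at crop y≈405 to click five at y≈235. The slot is vertical, from crop (190,205) to (200,437).

Run:
```python
from h import *
f=lambda u,v,z=70:ray("top",(340+(u-2)/5,140+(v-2)/5),z).round(1)
for a,b in zip([(145,407),(142,372),(142,338),(141,305),(140,271),(139,237)],[(250,403),(248,370),(250,336),(250,302),(247,268),(244,234)]):
    print((f(*a)+f(*b))/2, end=' ')
print("\nslot",f(190,205),f(200,437),"near edge",f(80,505),f(325,495),"grip top",f(200,331,110),"corners",f(170,306,110),f(229,304,110),f(172,357,110),f(232,354,110))
print("ring",f(180,102,120),"hood near corners",f(95,150,110))
s=lambda u,v,z:ray("side",(280+(u-2)/5,165+(v-2)/5),z).round(1)
print("side: grip top corners",s(275,205,110),s(318,217,110),s(347,207,110),s(305,182,110)," slot",s(212,220,70),s(382,317,70))
c=ctrl.get_calibration("top");print(-c["R"].T@c["t"])
```

```text
[ 517.8  -140.45   70.  ] [ 533.8  -139.15   70.  ] [ 549.9  -139.45   70.  ] [ 565.75 -139.1    70.  ] [ 581.9  -138.05   70.  ] [ 598.   -136.95   70.  ] 
slot [ 612.5 -136.1   70. ] [ 502.7 -141.8   70. ] near edge [470.  -85.8  70. ] [ 476.3 -200.4   70. ] grip top [ 548.1 -138.6  110. ] corners [ 559.4 -124.8  110. ] [ 560.7 -151.7  110. ] [ 536.  -125.9  110. ] [ 537.7 -153.3  110. ]
ring [ 651.9 -127.9  120. ] hood near corners [631.1 -89.8 110. ]
side: grip top corners [ 555.9 -128.8  110. ] [ 536.3 -136.8  110. ] [ 533.4 -152.3  110. ] [ 560.4 -152.1  110. ]  slot [ 608.2 -138.8   70. ] [ 500.7 -145.1   70. ]
[ 389.76299288  -46.59407823 1459.32324454]
```

Call:
servo_tool:
  steps:
    - [0,0,0,0,0,7.4,1]
    - [0,0,0,0,0,7.4,1]
    - [0,0,0,0,0,7.3,1]
    - [30,-35,0,0,0,0,1]
    - [30,-35,0,0,0,0,1]
  squeeze: 10

```text
time_s: 0.82
tool_pos: [320.9, -492.8, 404.4]
tcp_rot: [-0.0, 1.0, 0.025, 0.0]
ft_force: [1.0, -0.4, -0.2]
gripper_width: 45.2
gripper_force: 0.0
```

Call:
servo_tool:
  steps:
    - [36,-42,0,0,0,0,1]
    - [36,-42,0,0,0,0,1]
    - [36,-42,0,0,0,0,1]
    - [36,-42,0,0,0,0,1]
    - [36,-42,0,0,0,0,1]

```text
time_s: 1.45
tool_pos: [490.7, -272.9, 404.7]
tcp_rot: [0.0, 1.0, 0.025, 0.0]
ft_force: [0.1, -1.1, 0.5]
gripper_width: 1.8
gripper_force: 0.0
```

Call:
servo_tool:
  steps:
    - [36,-42,0,0,0,0,1]
    - [36,-42,0,0,0,0,1]
    - [30,-35,0,0,0,0,1]
    - [0,0,0,0,0,0,1]
    - [0,0,0,0,0,0,1]

```text
time_s: 2.08
tool_pos: [585.3, -150.4, 404.4]
tcp_rot: [0.0, 1.0, 0.026, -0.001]
ft_force: [-0.6, -0.6, 0.1]
gripper_width: 0.7
gripper_force: 0.0
```

Call:
servo_tool:
  steps:
    - [9,-13,0,0,0,0,1]
    - [0,0,30,0,0,0,1]
    - [0,0,40,0,0,0,1]
    - [0,0,24,0,0,0,1]
    - [0,0,0,0,0,0,1]

```text
time_s: 2.7
tool_pos: [593.1, -137.1, 308.8]
tcp_rot: [-0.001, 1.0, 0.025, -0.002]
ft_force: [-0.1, -0.6, 0.8]
gripper_width: 0.7
gripper_force: 0.0
```

Run:
```python
from h import *
s=ctrl.sense();print(s["tool_pos"],s["ft_force"],s["gripper_width"])
im=ctrl.read_camera("side")
cr=im[120:270,260:420];cv2.imwrite("pics/s2.png",cv2.resize(cr,None,fx=4,fy=4,interpolation=cv2.INTER_CUBIC)[:,:,::-1])
```

```text
[ 593.11601302 -137.08874516  308.81063228] [-0.09149702 -0.58280625  0.79752283] 0.6734774023971611
```

View pics/s2.png

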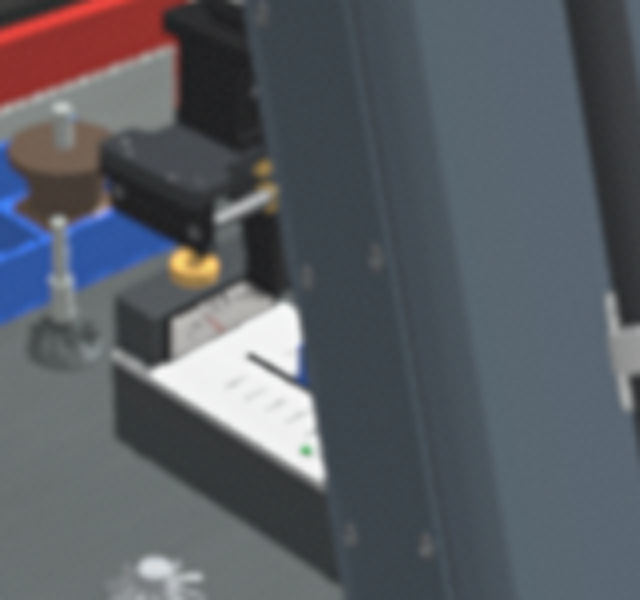

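The side crop shows the forearm hiding most of the grip, with the closed fingers coming down at about crop (265,280). The gripper's body is above the brass ring at (195,265). Next I lower the tip behind the grip.

Call:
servo_tool:
  steps:
    - [0,0,12,0,0,0,1]
    - [0,0,12,0,0,0,1]
    - [0,0,11,0,0,0,1]
    - [0,0,0,0,0,0,1]

```text
time_s: 3.25
tool_pos: [593.5, -136.7, 274.5]
tcp_rot: [-0.001, 1.0, 0.026, -0.001]
ft_force: [-0.5, -0.4, -0.4]
gripper_width: 0.1
gripper_force: 0.0
```

Call:
servo_tool:
  steps:
    - [-4,0,0,0,0,0,1]
    - [-4,0,0,0,0,0,1]
    - [-4,0,0,0,0,0,1]
    - [0,0,0,0,0,0,1]

```text
time_s: 3.75
tool_pos: [581.6, -137.5, 276.0]
tcp_rot: [-0.0, 1.0, 0.025, -0.0]
ft_force: [0.3, -0.0, 0.5]
gripper_width: 0.2
gripper_force: 0.0
```

Call:
servo_tool:
  steps:
    - [-3,0,1,0,0,0,1]
    - [-3,0,1,0,0,0,1]
    - [-2,0,0,0,0,0,1]
    - [-2,0,0,0,0,0,1]

```text
time_s: 4.25
tool_pos: [571.8, -138.1, 273.7]
tcp_rot: [-0.0, 1.0, 0.025, -0.0]
ft_force: [-0.8, 0.2, 0.4]
gripper_width: 0.8
gripper_force: 0.0
```

Call:
servo_tool:
  steps:
    - [-1,0,0,0,0,0,1]
    - [-1,0,0,0,0,0,1]
    - [0,0,0,0,0,0,1]

```text
time_s: 4.62
tool_pos: [569.9, -138.1, 273.8]
tcp_rot: [-0.0, 1.0, 0.026, -0.0]
ft_force: [-0.5, 0.2, -0.3]
gripper_width: 0.1
gripper_force: 0.0
```

Call:
servo_tool:
  steps:
    - [-1,0,0,0,0,0,1]
    - [-1,0,0,0,0,0,1]
    - [0,0,0,0,0,0,1]

```text
time_s: 5.0
tool_pos: [568.3, -138.2, 273.8]
tcp_rot: [0.0, 1.0, 0.025, 0.001]
ft_force: [1.3, 0.3, -1.6]
gripper_width: 0.3
gripper_force: 0.9
```

Call:
servo_tool:
  steps:
    - [-1,0,0,0,0,0,1]
    - [-1,0,0,0,0,0,1]
    - [0,0,0,0,0,0,1]

```text
time_s: 5.38
tool_pos: [567.0, -138.3, 274.0]
tcp_rot: [0.0, 1.0, 0.025, 0.002]
ft_force: [5.7, 1.5, -2.6]
gripper_width: 0.4
gripper_force: 2.7
```

Call:
servo_tool:
  steps:
    - [-2,0,0,0,0,0,1]
    - [-2,0,0,0,0,0,1]
    - [-2,0,0,0,0,0,1]

```text
time_s: 5.75
tool_pos: [559.3, -138.6, 273.7]
tcp_rot: [-0.0, 1.0, 0.026, -0.001]
ft_force: [0.7, -0.1, 0.3]
gripper_width: 0.5
gripper_force: 0.0
```

Call:
servo_tool:
  steps:
    - [-1.5,0,0,0,0,0,1]
    - [-1.5,0,0,0,0,0,1]
    - [0,0,0,0,0,0,1]
    - [0,0,0,0,0,0,1]

```text
time_s: 6.25
tool_pos: [556.9, -138.8, 273.8]
tcp_rot: [0.0, 1.0, 0.026, -0.0]
ft_force: [0.1, -0.8, -0.3]
gripper_width: 0.8
gripper_force: 0.0
```

Call:
servo_tool:
  steps:
    - [-1,0,0,0,0,0,1]
    - [-1,0,0,0,0,0,1]
    - [-1,0,0,0,0,0,1]
    - [-1,0,0,0,0,0,1]
    - [0,0,0,0,0,0,1]

```text
time_s: 6.88
tool_pos: [552.9, -139.0, 273.8]
tcp_rot: [0.0, 1.0, 0.026, 0.0]
ft_force: [-0.8, -0.2, -0.4]
gripper_width: 0.4
gripper_force: 0.0
```

Call:
servo_tool:
  steps:
    - [-1,0,0,0,0,0,1]
    - [-1,0,0,0,0,0,1]
    - [0,0,0,0,0,0,1]

```text
time_s: 7.25
tool_pos: [551.8, -139.1, 273.9]
tcp_rot: [0.0, 1.0, 0.025, 0.001]
ft_force: [3.6, 1.6, -1.4]
gripper_width: 0.5
gripper_force: 2.2
```

Call:
servo_tool:
  steps:
    - [-2,0,0,0,0,0,1]
    - [-2,0,0,0,0,0,1]
    - [-2,0,0,0,0,0,1]
    - [-1,0,0,0,0,0,1]
    - [0,0,0,0,0,0,1]

```text
time_s: 7.88
tool_pos: [543.3, -139.5, 273.6]
tcp_rot: [-0.0, 1.0, 0.026, -0.001]
ft_force: [-0.4, 0.4, 0.5]
gripper_width: 0.4
gripper_force: 0.0
```

Call:
servo_tool:
  steps:
    - [-2,0,0,0,0,0,1]
    - [-2,0,0,0,0,0,1]
    - [-1,0,0,0,0,0,1]
    - [-1,0,0,0,0,0,1]
    - [0,0,0,0,0,0,1]

```text
time_s: 8.5
tool_pos: [538.0, -139.8, 273.8]
tcp_rot: [0.0, 1.0, 0.026, -0.0]
ft_force: [-0.7, -0.0, -0.5]
gripper_width: 0.5
gripper_force: 0.0
```

Call:
servo_tool:
  steps:
    - [-1,0,0,0,0,0,1]
    - [-1,0,0,0,0,0,1]
    - [0,0,0,0,0,0,1]

```text
time_s: 8.88
tool_pos: [536.4, -139.9, 273.8]
tcp_rot: [0.0, 1.0, 0.025, 0.001]
ft_force: [1.6, 1.2, -0.9]
gripper_width: 0.4
gripper_force: 1.0
```

Call:
servo_tool:
  steps:
    - [-1,0,0,0,0,0,1]
    - [0,0,0,0,0,0,1]

```text
time_s: 9.12
tool_pos: [535.7, -139.9, 273.9]
tcp_rot: [0.0, 1.0, 0.025, 0.001]
ft_force: [4.4, 1.9, -1.6]
gripper_width: 0.3
gripper_force: 2.4
```

Call:
servo_tool:
  steps:
    - [-1,0,0,0,0,0,1]
    - [-0.5,0,0,0,0,0,1]
    - [0,0,0,0,0,0,1]

```text
time_s: 9.5
tool_pos: [534.5, -140.0, 273.9]
tcp_rot: [0.0, 1.0, 0.025, 0.002]
ft_force: [5.4, 1.9, -3.0]
gripper_width: 0.5
gripper_force: 2.8
```

Call:
servo_tool:
  steps:
    - [-1,0,0,0,0,0,1]
    - [0,0,0,0,0,0,1]
    - [0,0,0,0,0,0,1]

```text
time_s: 9.88
tool_pos: [534.1, -140.0, 274.0]
tcp_rot: [0.0, 1.0, 0.025, 0.003]
ft_force: [7.5, 2.1, -3.2]
gripper_width: 0.3
gripper_force: 3.8
```

Call:
servo_tool:
  steps:
    - [-1.5,0,0,0,0,0,1]
    - [0,0,0,0,0,0,1]
    - [0,0,0,0,0,0,1]

```text
time_s: 10.25
tool_pos: [533.4, -140.0, 274.1]
tcp_rot: [0.0, 1.0, 0.025, 0.004]
ft_force: [10.8, 4.8, -4.2]
gripper_width: 0.3
gripper_force: 5.2
```

Call:
servo_tool:
  steps:
    - [5,0,0,0,0,0,1]
    - [7,0,0,0,0,0,1]
    - [0,0,-20,0,0,0,1]
    - [0,0,-25,0,0,0,1]
    - [0,0,0,0,0,0,1]

```text
time_s: 10.88
tool_pos: [543.1, -139.8, 320.2]
tcp_rot: [0.001, 1.0, 0.026, 0.001]
ft_force: [0.2, -0.3, -0.4]
gripper_width: 0.1
gripper_force: 0.0
```

Call:
servo_tool:
  steps:
    - [-20,0,0,0,0,0,1]
    - [-22,0,0,0,0,0,1]
    - [-20,0,0,0,0,0,1]
    - [0,0,0,0,0,0,1]

```text
time_s: 11.38
tool_pos: [479.5, -142.3, 317.8]
tcp_rot: [-0.001, 1.0, 0.025, -0.002]
ft_force: [-0.1, 1.0, 0.9]
gripper_width: 0.7
gripper_force: 0.0
```

Call:
servo_tool:
  steps:
    - [0,0,15,0,0,0,1]
    - [0,0,15,0,0,0,1]
    - [0,0,14,0,0,0,1]
    - [0,0,0,0,0,0,1]

```text
time_s: 11.88
tool_pos: [480.8, -142.4, 273.0]
tcp_rot: [-0.001, 1.0, 0.026, -0.002]
ft_force: [-0.3, -0.2, -0.7]
gripper_width: 0.4
gripper_force: 0.0
```

Call:
servo_tool:
  steps:
    - [5,0,0,0,0,0,1]
    - [5,0,0,0,0,0,1]
    - [3,0,0,0,0,0,1]
    - [2,0,0,0,0,0,1]
    - [0,0,0,0,0,0,1]

```text
time_s: 12.5
tool_pos: [495.3, -141.9, 275.0]
tcp_rot: [-0.0, 1.0, 0.026, -0.001]
ft_force: [-4.5, -2.1, 2.4]
gripper_width: 0.4
gripper_force: 2.3
```

Call:
servo_tool:
  steps:
    - [1,0,0,0,0,0,1]
    - [1,0,0,0,0,0,1]
    - [1,0,0,0,0,0,1]
    - [0,0,0,0,0,0,1]

```text
time_s: 13.0
tool_pos: [499.6, -141.7, 274.8]
tcp_rot: [0.0, 1.0, 0.025, 0.001]
ft_force: [-0.5, -0.2, 0.1]
gripper_width: 0.4
gripper_force: 0.2
```

Call:
servo_tool:
  steps:
    - [1,0,0,0,0,0,1]
    - [0,0,0,0,0,0,1]

```text
time_s: 13.25
tool_pos: [500.4, -141.7, 274.7]
tcp_rot: [0.0, 1.0, 0.026, 0.0]
ft_force: [-0.4, -0.9, 0.7]
gripper_width: 0.4
gripper_force: 0.1
```

Call:
servo_tool:
  steps:
    - [1,0,0,0,0,0,1]
    - [0,0,0,0,0,0,1]

```text
time_s: 13.5
tool_pos: [501.3, -141.7, 274.7]
tcp_rot: [0.0, 1.0, 0.025, 0.0]
ft_force: [0.3, -0.6, 0.1]
gripper_width: 0.3
gripper_force: 0.0
```

Call:
servo_tool:
  steps:
    - [1,0,0,0,0,0,1]
    - [0,0,0,0,0,0,1]

```text
time_s: 13.75
tool_pos: [502.3, -141.7, 274.8]
tcp_rot: [0.0, 1.0, 0.026, 0.0]
ft_force: [-0.3, 0.4, 0.7]
gripper_width: 0.3
gripper_force: 0.0
```

Call:
servo_tool:
  steps:
    - [0,0,0,0,0,0,1]
    - [0,0,0,0,0,0,1]
    - [0,0,0,0,0,0,1]

```text
time_s: 14.12
tool_pos: [502.0, -141.6, 274.7]
tcp_rot: [-0.0, 1.0, 0.026, -0.0]
ft_force: [0.5, 0.1, -0.5]
gripper_width: 0.5
gripper_force: 0.0
```

Run:
```python
from h import *
s=ctrl.sense();print(s["tool_pos"],s["ft_force"],s["gripper_force"])
a=ctrl.read_camera("top")[140:250,330:430];b=ctrl.read_camera("side")[150:260,280:380]
cv2.imwrite("pics/c3.png",cv2.resize(np.hstack([a,b]),None,fx=4,fy=4,interpolation=cv2.INTER_CUBIC)[:,:,::-1])
```

```text
[ 502.04273919 -141.60136311  274.73720023] [ 0.48774239  0.07989135 -0.45799931] 0.0
```

View pics/c3.png

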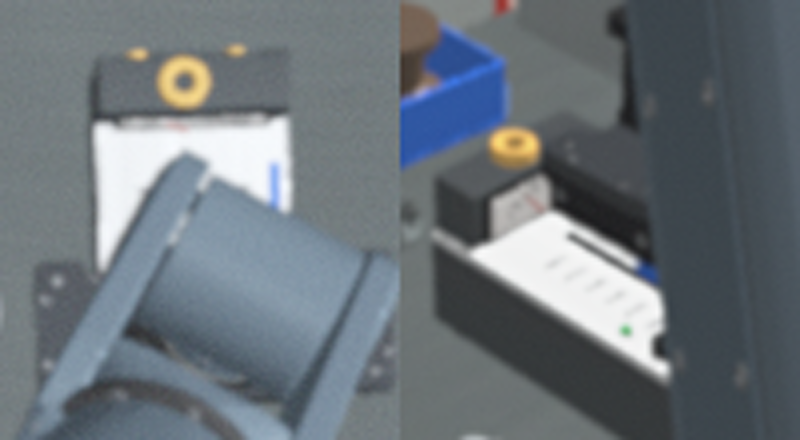

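The top pane shows the wrist hiding the grip. The side pane shows the grip's far left edge at pane (636–655,265–280), next to the slot. I compare that edge with its first position at the second click.

Run:
```python
from h import *
a=ray("side",(280+(275-2)/5,165+(250-2)/5),84)
im=ctrl.read_camera("side");m=mask(im,"blue",(325,195,365,235))
ys,xs=np.nonzero(m);print(a,xs.min(),ys[xs==xs.min()],xs.max(),ys.max(),ys.min(),len(xs))
for p in [(236+400-400,265),(240,262),(238,270)]:
    print(ray("side",(280+(p[0]-1.5)/4,150+(p[1]-1.5)/4),84))
```

```text
[ 556.44815716 -130.55818957   84.        ] 340 [217 218] 343 219 216 12
[ 546.75011156 -134.06295624   84.        ]
[ 547.38268504 -137.85754551   84.        ]
[ 542.46155536 -131.51975731   84.        ]
```

The corner has moved about 14 mm towards the robot from the second click, so the lever is in the first click. It has rested about a second there. Next is the second click.

Call:
servo_tool:
  steps:
    - [2,0,0,0,0,0,1]
    - [2,0,0,0,0,0,1]
    - [2,0,0,0,0,0,1]
    - [1,0,0,0,0,0,1]
    - [0,0,0,0,0,0,1]

```text
time_s: 14.9
tool_pos: [508.9, -141.2, 274.7]
tcp_rot: [-0.0, 1.0, 0.026, -0.0]
ft_force: [-1.4, -0.9, 1.4]
gripper_width: 0.6
gripper_force: 0.6
```

Call:
servo_tool:
  steps:
    - [1,0,0,0,0,0,1]
    - [1,0,0,0,0,0,1]
    - [1,0,0,0,0,0,1]
    - [0,0,0,0,0,0,1]

```text
time_s: 15.4
tool_pos: [511.2, -141.1, 274.7]
tcp_rot: [-0.0, 1.0, 0.026, -0.001]
ft_force: [-4.9, -1.9, 2.8]
gripper_width: 0.3
gripper_force: 2.3
```

Call:
servo_tool:
  steps:
    - [1,0,0,0,0,0,1]
    - [1,0,0,0,0,0,1]
    - [1,0,0,0,0,0,1]
    - [0,0,0,0,0,0,1]

```text
time_s: 15.9
tool_pos: [515.6, -140.9, 274.7]
tcp_rot: [0.0, 1.0, 0.025, 0.001]
ft_force: [-0.3, 0.1, -0.8]
gripper_width: 0.4
gripper_force: 0.3
```

Call:
servo_tool:
  steps:
    - [1,0,0,0,0,0,1]
    - [0,0,0,0,0,0,1]

```text
time_s: 16.15
tool_pos: [516.4, -140.8, 274.8]
tcp_rot: [0.0, 1.0, 0.026, 0.001]
ft_force: [-0.1, -0.5, -0.0]
gripper_width: 0.8
gripper_force: 0.1
```

Call:
servo_tool:
  steps:
    - [1,0,0,0,0,0,1]
    - [0,0,0,0,0,0,1]

```text
time_s: 16.4
tool_pos: [517.3, -140.8, 274.8]
tcp_rot: [0.0, 1.0, 0.025, 0.0]
ft_force: [-0.3, -0.2, 1.0]
gripper_width: 0.0
gripper_force: 0.0
```

Call:
servo_tool:
  steps:
    - [1,0,0,0,0,0,1]
    - [0,0,0,0,0,0,1]
    - [0,0,0,0,0,0,1]
    - [0,0,0,0,0,0,1]
    - [0,0,0,0,0,0,1]

```text
time_s: 17.02
tool_pos: [518.0, -140.8, 274.8]
tcp_rot: [-0.0, 1.0, 0.026, 0.0]
ft_force: [-0.1, 0.5, -0.5]
gripper_width: 0.3
gripper_force: 0.0
```

Call:
servo_tool:
  steps:
    - [0,0,0,0,0,0,1]
    - [0,0,0,0,0,0,1]
    - [0,0,0,0,0,0,1]
    - [0,0,0,0,0,0,1]

```text
time_s: 17.52
tool_pos: [518.0, -140.8, 274.8]
tcp_rot: [0.0, 1.0, 0.026, -0.0]
ft_force: [0.3, 0.5, -1.2]
gripper_width: 0.4
gripper_force: 0.0
```

Run:
```python
from h import *
s=ctrl.sense();print(s["tool_pos"],s["ft_force"],s["gripper_force"])
im=ctrl.read_camera("side");m=mask(im,"blue",(325,195,365,235))
ys,xs=np.nonzero(m);print(xs.min(),ys[xs==xs.min()],xs.max(),ys.max(),ys.min(),len(xs))
```

```text
[ 518.02695315 -140.79755188  274.76026931] [ 0.32797599  0.45649507 -1.21564643] 0.0
335 [214 215] 342 218 209 43
```

The grip's left edge is at side-image column 335, the same as at the start, so the lever is in the second click and has rested about a second. Next is the third.

Call:
servo_tool:
  steps:
    - [2,0,0,0,0,0,1]
    - [2,0,0,0,0,0,1]
    - [2,0,0,0,0,0,1]
    - [1,0,0,0,0,0,1]
    - [0,0,0,0,0,0,1]

```text
time_s: 18.2
tool_pos: [524.8, -140.4, 274.7]
tcp_rot: [-0.0, 1.0, 0.026, -0.0]
ft_force: [-1.2, -0.4, 0.4]
gripper_width: 0.2
gripper_force: 0.6
```

Call:
servo_tool:
  steps:
    - [1,0,0,0,0,0,1]
    - [1,0,0,0,0,0,1]
    - [1,0,0,0,0,0,1]
    - [0,0,0,0,0,0,1]

```text
time_s: 18.7
tool_pos: [527.3, -140.3, 274.7]
tcp_rot: [-0.0, 1.0, 0.026, -0.001]
ft_force: [-4.3, -2.2, 2.5]
gripper_width: 0.4
gripper_force: 2.3
```

Call:
servo_tool:
  steps:
    - [1,0,0,0,0,0,1]
    - [1,0,0,0,0,0,1]
    - [1,0,0,0,0,0,1]
    - [0,0,0,0,0,0,1]

```text
time_s: 19.2
tool_pos: [531.6, -140.0, 274.7]
tcp_rot: [0.0, 1.0, 0.025, 0.001]
ft_force: [-0.4, -0.1, -0.8]
gripper_width: 0.8
gripper_force: 0.2
```

Call:
servo_tool:
  steps:
    - [1,0,0,0,0,0,1]
    - [0,0,0,0,0,0,1]

```text
time_s: 19.45
tool_pos: [532.4, -140.0, 274.7]
tcp_rot: [0.0, 1.0, 0.025, 0.001]
ft_force: [-0.1, -0.2, -0.1]
gripper_width: 0.4
gripper_force: 0.1
```

Call:
servo_tool:
  steps:
    - [1,0,0,0,0,0,1]
    - [0,0,0,0,0,0,1]

```text
time_s: 19.7
tool_pos: [533.2, -140.0, 274.8]
tcp_rot: [0.0, 1.0, 0.025, 0.0]
ft_force: [-0.3, -0.3, -0.6]
gripper_width: 0.5
gripper_force: 0.0
```

Call:
servo_tool:
  steps:
    - [1,0,0,0,0,0,1]
    - [0,0,0,0,0,0,1]
    - [0,0,0,0,0,0,1]
    - [0,0,0,0,0,0,1]

```text
time_s: 20.2
tool_pos: [534.0, -140.0, 274.8]
tcp_rot: [0.0, 1.0, 0.026, 0.0]
ft_force: [-0.3, 0.2, -0.5]
gripper_width: 0.2
gripper_force: 0.0
```

Run:
```python
from h import *
im=ctrl.read_camera("side");m=mask(im,"blue",(320,190,365,235))
ys,xs=np.nonzero(m);print(xs.min(),ys[xs==xs.min()],xs.max(),ys.max(),ys.min(),len(xs))
```

```text
330 [211 212] 339 215 204 69
```

The left edge is now at column 330, one more click along, so the lever is in the third. I back off, lift and swing away.

Call:
servo_tool:
  steps:
    - [-6,0,0,0,0,0,1]
    - [-10,0,0,0,0,0,1]
    - [0,0,-30,0,0,0,1]
    - [0,0,-50,0,0,0,1]
    - [0,0,-50,0,0,0,1]

```text
time_s: 20.88
tool_pos: [517.1, -140.7, 405.6]
tcp_rot: [-0.0, 1.0, 0.025, -0.001]
ft_force: [0.7, -0.1, 0.8]
gripper_width: 0.7
gripper_force: 0.0
```

Call:
servo_tool:
  steps:
    - [-20,40,0,0,0,0,1]
    - [-20,45,0,0,0,0,1]
    - [-20,45,0,0,0,0,1]
    - [-20,45,0,0,0,0,1]
    - [-20,45,0,0,0,0,1]

```text
time_s: 21.5
tool_pos: [427.9, -366.6, 404.6]
tcp_rot: [-0.0, 1.0, 0.025, -0.0]
ft_force: [-0.3, -0.7, -0.0]
gripper_width: 0.3
gripper_force: 0.0
```

Call:
servo_tool:
  steps:
    - [-20,45,0,0,0,0,1]
    - [-20,45,0,0,0,0,1]
    - [-10,30,0,0,0,0,1]
    - [0,0,0,0,0,0,1]

```text
time_s: 22.0
tool_pos: [383.9, -489.9, 404.3]
tcp_rot: [0.0, 1.0, 0.024, -0.0]
ft_force: [0.1, 1.3, -0.7]
gripper_width: 0.1
gripper_force: 0.0
```

Run:
```python
from h import *
im=ctrl.read_camera("top");s=ctrl.read_camera("side")
cv2.imwrite("pics/f.png",np.hstack([cv2.resize(im[100:320,130:530],(400,220)),cv2.resize(s[150:370,200:420],(220,220))])[:,:,::-1])
cv2.imwrite("pics/f2.png",cv2.resize(im[140:250,340:420],None,fx=5,fy=5,interpolation=cv2.INTER_CUBIC)[:,:,::-1])
```

```text
(no output)
```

View pics/f2.png

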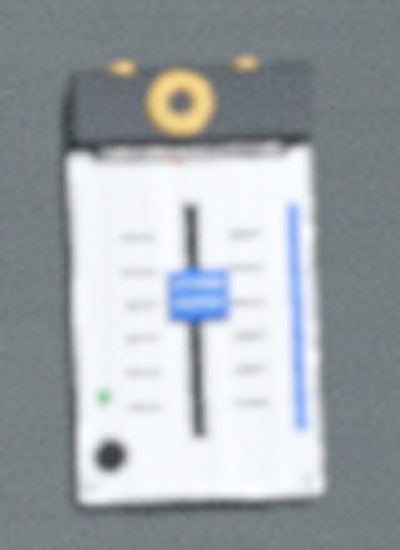

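View pics/f.png

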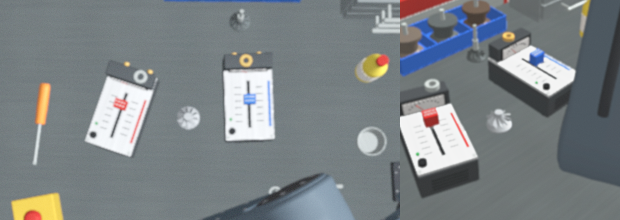

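The grip top is now at crop (199,296). It was at (200,331) in the second click, so it has moved 35 px, which is one 16 mm click, and the lever is in the third. The brass ring is still at crop (180,102), the red lever and the other loose things in view look unmoved, and the arm is clear.

```bash
python3 -c "
from cell import ctrl
print(ctrl.sign_off())"
```

```text
the job is handed in; nothing more can be done
None
```

The blue lever was pushed home to its stop, then out one click at a time to the third, resting about a second in each of the first two; it sits there untouched, the red lever and the loose things in view looked unmoved, and the job was handed in at about 22 s.

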